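Start the cartridge reader and hold the gas filter over its window

ROBOT

A 6-joint arm with a two-finger parallel gripper is mounted at the origin on a cart in front of the work surface, level with it; the furniture and walls round the work are solid. World frame = base frame: x ahead of the robot, y to its left, z up, the work surface at z = 0. Lengths are in m, angles in rad, forces in N, time in s.
With the tool pointing down it reaches from about 0.375 to 0.9 m from the base axis. Payload 3.1 kg.
Tool frame: the origin (TCP) lies on the centre line of the jaws, within the pads' length; the fingertips stand 22 mm ahead of it and the grasp point (between the pads) lies 3 mm ahead of it; z points along the fingers, y is the direction in which the jaws open and shut (so a half turn about z gives the same grasp; the last joint's range is limited). The gripper opens to 85 mm and grips with 20 to 120 N. Pads are 22 mm wide; open, the fingers measure 114 mm over their backs; the gripper's body (76 mm by 85 mm) begins 54 mm behind the grasp point. The pads swing forward as they close: fully open they stand 13 mm farther back than shut.
Start: joints at [1.171, 0.527, 1.433, -0, 1.181, -0.178], TCP at [0.137, 0.61, 0.253] pointing down, gripper open.
Joint ranges: [-3.08, 3.08], [-0.75, 2.2], [0.22, 2.44], [-1.43, 4.57], [0, 2.65], [-2.85, 2.85]. Speed limits (rad/s): [2.79, 2.79, 3.14, 3.14, 3.14, 3.14].

INTERFACE

Orientations are given as a rotation vector (axis times angle).
In Python, from station import arm, optics, workorder, models gives the robot as it stands.
- The arm moves only by the tool jog_arm, never from a script. Its argument "plan" is text: rows parted by semicolons, each of 7 numbers parted by spaces: the shift along the tool's x, y, z in m, then the turn, a rotation vector about the tool's x, y, z in rad, then the finger opening in m, from 0 to 0.0854. A call has 1 to 8 rows; each row shifts and turns the pose as measured when the row begins, along the tool's axes as they then stand; what a row does not reach is not made up. A row lasts 1/12 s, in which the tool goes at most 41.7 mm and 7.16 degrees, less where a joint would pass 70% of its speed; a pose out of reach is approached as far as the arm can. A call is refused whole if a number of a shift passes 0.0417 or a number of a turn 0.125, either way. A call with a gripper value outside its range is refused whole. The fingers move at their own pace and stop on an object; "force" is the grip in N (left out, the last holds). Time passes only in rows, so rows that do not move let the fingers close. It gives the time, the measured TCP pose, the force and the opening at its end, in the units of the state.
- arm.read_state(): the state, without advancing time (a new reading comes with each control period).
- optics.get_image(name): name is "side" or "top"; returns a dict with "color" (400x640x3 uint8, blue, green, red), "fx", "fy", "cx", "cy" (pixels), "view" (4x4, takes a point from world to camera coordinates). Camera axes: x right, y down, z forward; pixel columns grow to the right and rows downward; lengths in m; the calibration is good to about 2 mm. A picture is of the moment at which its call begins. There is no depth.
- workorder.close_job(): hands the job in, once; it reports no verdict.
Trained networks look in the newest picture that a camera, given by its name, has taken for a name from the list of things; names that differ only in an ending like _2 or _b are one class to them, and where a whole thing is asked for, a point or a joint stands for the part that bears it (a point fixed in the world has none). Each returns a list of dicts, best first, with "conf" (0 to 1); they miss things now and then, are a little off and sometimes report something else, mostly with a low value. They report only what shows in the picture. A call takes as long as a camera call. They do not tell look-alikes from the thing itself.
- models.boxes_of(name, camera): "box" ([left, top, right, bottom] in pixels, round what is visible of it).
- models.outline_of(name, camera): "mask" (400x640 bool, what is visible of it) and "box" ([left, top, right, bottom] in pixels, round what is visible of it).
- models.tip_of(name, camera): "pixel" ([column, row] in pixels: a listed point, or the origin of a listed thing).
The state is a dict: "clock": time; "joints": joint angles; "qvel": joint speeds; "tau": joint torques, N m; "ee_pos": TCP position; "orientation": TCP orientation; "force": force on the tool from outside, world axes, zero at the start; "moment": the same for the moment, N m; "grip_width": opening from 0.0 (shut) to 1.0 (fully open).
Only numpy, scipy, OpenCV 4.12 (cv2) and the standard library are available. Lean on these libraries where they do the work, as an engineer would, in place of code of your own. Each camera call takes 0.05 s, during which the arm holds its last target. There are 200 camera calls.

TASK

Start the cartridge reader by pushing its round start button fully down and letting it come back up. Then pick up the loose gas filter cartridge, lift it over the things standing in between, and hold it level between the reader's two end cheeks, centred over the scan window and parallel to it, its underside about one centimetre above the window. The cartridge must never touch the reader and the other things must stay where they stand; the program finishes with the cartridge still held there in the gripper, still and not put down.

Things in the scene. Friction and masses are not known exactly. Their poses are not given: they have to be found in the camera images.
- gas_trap: The loose gas filter cartridge, lying on the bench on the robot's left: clear round barrel with green filling, 30 mm in diameter and 100 mm long, with a 34 x 34 mm square-sided end cap, 16 mm long, at either end and a thin brass stub beyond each cap; 168 mm overall, 0.2 to 0.4 kg. Origin: middle of its underside; y axis along its length, z up as it lies. Either end may point either way. (A similar cartridge plumbed in at the back of the bench, if seen, is part of the room.)
- trap_center (a point): Centre of that cartridge, on its long axis half-way along the barrel, 17 mm above its underside; axes as the cartridge's. Grip it here, across the barrel. Its long axis is y.
- reader: The cartridge reader, fixed to the bench on the robot's right: a grey case 90 mm (x) by 324 mm (y) with its flat deck 40 mm above the bench. Origin: on the bench, straight below the centre of the scan window; y axis along the case towards the button end, z up. The case runs from y = -130 to +194 mm. Two aluminium end cheeks, 8 mm thick and 70 mm wide in x, stand on the deck at y = -109 and +109 mm with their tops 42 mm above the deck; the clear space between them is 210 mm.
- reader_window (a point): Centre of the dark scan window (34 x 172 mm, long in y) in the reader's deck, 40 mm above the bench, level with the deck; axes as the reader's. With the cartridge's underside 10 mm above the window, the cartridge's centre is 27 mm above this point.
- start_button_top (a point): Centre of the top face of the round start button (28 mm in diameter, plain metal in a grey housing), on the reader's deck 162 mm from the window centre in the reader's +y direction, beyond the cheek. It is pushed straight down.
- start_button (a joint): Travel of the start button in m: 0 up, 0.006 fully down. A spring brings it back; fully down takes about 5 N.
- hygrometer: Bystander: upright white thermo-hygrometer, 42 x 100 mm, 92 mm high, standing in the row between cartridge and reader. Origin: middle of its underside.
- reagent_bottle: Bystander: brown bottle with a cap, 68 mm in diameter, 136 mm high, in the same row. Origin: middle of its underside.
- septa_carton: Bystander: small white and green carton, 42 x 74 mm, 48 mm high, in the same row. Origin: middle of its underside.
Things that resemble listed ones, but are neither listed nor needed, are in the scene too. There is more than one size of the gas_trap; the job needs the larger.

How it is judged:
On the way, in this order (a step that is already met when the one before it is completed fails the run):
1. the start button is pushed fully down (value of joint start_button above 0.005 m), for 0.05 s.
2. the start button has come back up (value of joint start_button below 0.0015 m), for 0.1 s.
3. the cartridge is lifted off the bench in the gripper (height (world z) of trap_center above 0.055 m and contact force between gas_trap and the fingers above 1 N), for 0.2 s.
At the end, for the whole second after the job is handed in: Cartridge held still in the fingers, touching nothing else: centre within 10 mm across and 12 mm along the window of its centre, underside 3 to 20 mm above it, long axis within 0.12 rad of the window's. Start button up; hygrometer, bottle and carton within 30 mm of where they stood (x of trap_center in the frame of reader_window between -0.01 and 0.01 m and y of trap_center in the frame of reader_window between -0.012 and 0.012 m and z of trap_center in the frame of reader_window between 0.02 and 0.037 m and angle between the y axis of trap_center and the y axis of reader_window, either way round below 0.12 rad and contact force between gas_trap and the fingers above 1 N and contact force between gas_trap and reader below 0.1 N and linear speed of gas_trap below 0.02 m/s and angular speed of gas_trap below 0.1 rad/s and value of joint start_button below 0.0015 m and distance of each of hygrometer, reagent_bottle, septa_carton from where it was at the start of the episode below 0.03 m); the arm keeps its last pose, push and grip.
It fails at once if the cartridge touches the reader (contact force between gas_trap and reader above 0.5 N).
It fails at once if the hygrometer is pushed away or knocked over (distance of hygrometer from where it was at the start of the episode above 0.03 m or angle between hygrometer's own z axis and vertical above 0.35 rad).
It fails at once if the reagent bottle is pushed away or knocked over (distance of reagent_bottle from where it was at the start of the episode above 0.03 m or angle between reagent_bottle's own z axis and vertical above 0.35 rad).
It fails at once if the septa carton is pushed away or knocked over (distance of septa_carton from where it was at the start of the episode above 0.03 m or angle between septa_carton's own z axis and vertical above 0.35 rad).
It also fails if it takes over 64 s, if anything falls off the work surface, if the arm or the gripper's body presses on something with over 40 N, if the wrist force passes 120 N, or if a joint passes its speed limit or range.

## Working session

There is one attempt and no reset: what is moved stays moved. The work goes in short steps, Python scripts to look and compute and a tool call to move; the robot and the scene stay as the last step left them, time stands still between calls to the robot, and variables do not carry over. Pictures are saved under pics/ and viewed, about 8 in all and at most 12, crops included, and the job is handed in when it is done.

Besides the shell and the picture viewer there is one more tool, called by a JSON object that holds its "fn" and its "kwargs", one argument or row to a line. jog_arm: Moves the arm, as the interface text tells. Its arguments: {"type":"object","properties":{"plan":{"type":"string"},"force":{"type":"number"}},"required":["plan"]}

```bash
mkdir -p pics; cat > h.py <<'E'
import numpy as np, cv2
from station import arm, optics, workorder, models
from scipy.spatial.transform import Rotation as R
def shot(c,name):
    im=optics.get_image(c); cv2.imwrite(f'pics/{name}.png',im['color']); return im
def onplane(im,px,z):
    V=np.array(im['view']); Rm=V[:3,:3]; o=-Rm.T@V[:3,3]
    d=Rm.T@np.array([(px[0]-im['cx'])/im['fx'],(px[1]-im['cy'])/im['fy'],1.]); return o+d*(z-o[2])/d[2]
def proj(im,p):
    V=np.array(im['view']); q=V[:3,:3]@np.array(p)+V[:3,3]; return q[:2]/q[2]*[im['fx'],im['fy']]+[im['cx'],im['cy']]
E
python3 - <<'E'
from h import *
print(arm.read_state())
zs=dict(gas_trap=0,trap_center=.017,reader=0,reader_window=.04,start_button_top=.05,hygrometer=0,reagent_bottle=0,septa_carton=0)
for c in('top','side'):
    im=shot(c,c+'0'); print(c,np.round(np.linalg.inv(im['view'])[:3,3],3))
    for n,z in zs.items():
        for r in models.tip_of(n,c)[:3]: print(n,round(r['conf'],2),np.round(r['pixel'],1),np.round(onplane(im,r['pixel'],z),3))
E
```

```text
{'clock': 0.0, 'joints': array([ 1.17048669e+00,  5.28480508e-01,  1.43389616e+00,  9.72722352e-06,
        1.18143057e+00, -1.78486568e-01]), 'qvel': array([ 7.95740792e-04,  1.50410123e-04, -4.56263843e-04, -1.18243631e-04,
        8.58564232e-06,  3.99099228e-04]), 'tau': array([ 8.37214830e-04, -4.42352629e+01, -1.78027761e+01, -1.38029727e-04,
        8.31971382e-03,  1.05329795e-05]), 'ee_pos': array([0.13719896, 0.60906438, 0.25232673]), 'orientation': array([-0.34765961, -3.12165044,  0.00332929]), 'force': array([ 0.62604359,  0.35270897, -0.31226015]), 'moment': array([-0.01849628, -0.00591089,  0.01584227]), 'grip_width': 1.0005955021449173}
top [0.418 0.03  1.187]
gas_trap 0.9 [196.1 198.2] [0.509 0.347 0.   ]
gas_trap 0.66 [199.6 245.6] [0.393 0.336 0.   ]
trap_center 0.61 [197.6 247.4] [0.389 0.337 0.017]
trap_center 0.59 [196.9 198.6] [0.507 0.34  0.017]
reader 0.78 [452.6 192.8] [ 0.516 -0.287  0.   ]
reader_window 0.9 [457.2 192.3] [ 0.514 -0.287  0.04 ]
start_button_top 0.61 [389.7 170.4] [ 0.567 -0.127  0.05 ]
hygrometer 0.72 [300.8 227.1] [0.435 0.088 0.   ]
reagent_bottle 0.6 [297.7 186.6] [0.535 0.095 0.   ]
septa_carton 0.91 [300.5 135.3] [0.664 0.087 0.   ]
side [ 0.163 -0.848  0.63 ]
gas_trap 0.66 [278.1 181.1] [0.499 0.316 0.   ]
gas_trap 0.64 [238.3 184.4] [0.372 0.34  0.   ]
trap_center 0.67 [282.7 173.7] [0.52  0.33  0.017]
trap_center 0.49 [240.4 180.6] [0.378 0.332 0.017]
reader 0.84 [370.9 304.1] [ 0.514 -0.296  0.   ]
reader_window 0.56 [370.5 285.3] [ 0.518 -0.282  0.04 ]
start_button_top 0.54 [356.4 235. ] [ 0.566 -0.118  0.05 ]
hygrometer 0.85 [280.4 223.2] [0.43  0.073 0.   ]
reagent_bottle 0.57 [311.8 208.4] [0.54  0.115 0.   ]
septa_carton 0.89 [356.1 205.1] [0.67  0.084 0.   ]
```

View pics/top0.png

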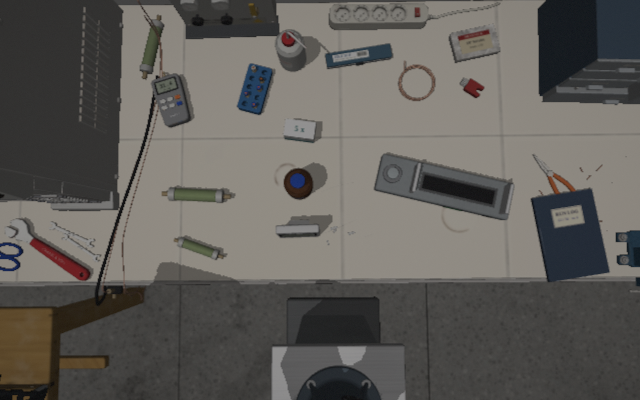

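View pics/side0.png

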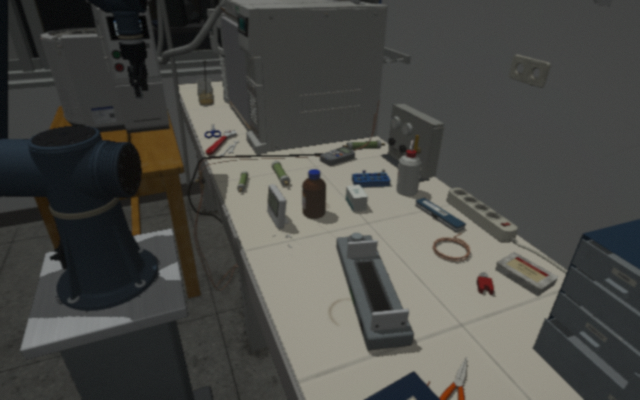

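Top view: the larger cartridge is at about (196,195) and the smaller look-alike at (200,248). The row of bystanders is at column ~300, the reader window at (457,191) and the button at (392,173). The side view agrees. Next I'll refine the axes.

```bash
python3 - <<'E'
from h import *
im=shot('top','top1')
def rect(mask,z):
    ys,xs=np.nonzero(mask); 
    c=cv2.findContours(mask.astype('uint8'),cv2.RETR_EXTERNAL,cv2.CHAIN_APPROX_NONE)[0]
    c=max(c,key=cv2.contourArea)
    w=np.array([onplane(im,p[0],z)[:2] for p in c],dtype='float32')
    (x,y),(a,b),t=cv2.minAreaRect(w*1000); bp=cv2.boxPoints(((x,y),(a,b),t)); e=[bp[1]-bp[0],bp[2]-bp[1]]; l=max(e,key=np.linalg.norm)
    ang=np.degrees(np.arctan2(l[1],l[0]))%180
    return np.round([x,y,a,b,ang],1)
for n,z in(('gas_trap',.017),('reader',.04),('hygrometer',.092),('reagent_bottle',.136),('septa_carton',.048)):
    for r in models.outline_of(n,'top')[:3]: print(n,round(r['conf'],2),rect(r['mask'],z),np.round(r['box']))
g=cv2.cvtColor(im['color'],cv2.COLOR_BGR2GRAY); m=np.zeros_like(g); m[165:215,415:500]=g[165:215,415:500]<55
print('window',rect(m,.04), m.sum())
cr=cv2.resize(im['color'][130:270,150:530],None,fx=2.1,fy=2.1,interpolation=cv2.INTER_CUBIC); cv2.imwrite('pics/crop1.png',cr)
b=np.array([0.514,-0.287])
E
```

```text
gas_trap 0.72 [517.  341.5 169.6  32.5  86.9] [161. 187. 232. 201.]
reader 0.93 [ 527.8 -256.   326.5   93.6   75.9] [377. 155. 516. 221.]
hygrometer 0.73 [431.6  90.9  42.7 102.2  91.4] [274. 218. 322. 240.]
reagent_bottle 0.87 [529.9  85.7  63.7  66.2 179.5] [284. 168. 312. 201.]
septa_carton 0.96 [667.1  86.7  75.   50.5  82.1] [283. 123. 315. 140.]
window [ 521.4 -289.2  175.    38.    75.7] 1173
```

View pics/crop1.png

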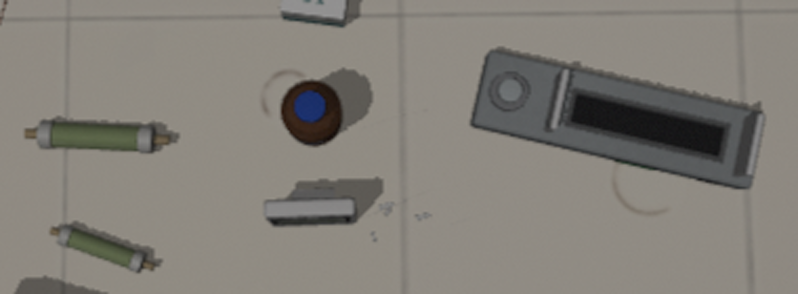

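{"fn": "jog_arm", "kwargs": {
  "plan": "0 0 0 0 0 0.125 0;0 0 0 0 0 0.125 0;0 0 0 0 0 0.125 0;0 0 0 0 0 0.125 0;0 0 0 0 0 0.125 0;0 0 0 0 0 0.125 0;0 0 0 0 0 0.125 0;0 0 0 0 0 0.125 0",
  "force": 40
}}

```text
clock: 1.87
ee_pos: [0.1374, 0.6097, 0.2533]
orientation: [1.81, 2.568, 0.0]
force: [-0.3, -0.4, -0.6]
grip_width: 0.003
```

{"fn": "jog_arm", "kwargs": {
  "plan": "0 0 0 0 0 0.12 0;0 0 0 0 0 0.12 0;0 0 0 0 0 0.12 0;0 0 0 0 0 0.12 0;0 0 0 0 0 0.12 0;0 0 0 0 0 0 0"
}}

```text
clock: 2.37
ee_pos: [0.1374, 0.6097, 0.2533]
orientation: [2.514, 1.884, -0.0]
force: [0.4, -0.1, -0.0]
grip_width: 0.001
```

{"fn": "jog_arm", "kwargs": {
  "plan": "-0.0247 0.0256 0 0 0 0 0;-0.0247 0.0256 0 0 0 0 0;-0.0247 0.0256 0 0 0 0 0;-0.0247 0.0256 0 0 0 0 0;-0.0247 0.0256 0 0 0 0 0;-0.0247 0.0256 0 0 0 0 0;-0.0247 0.0256 0 0 0 0 0;-0.0247 0.0256 0 0 0 0 0"
}}

```text
clock: 3.03
ee_pos: [0.2842, 0.3629, 0.2526]
orientation: [-2.471, -1.932, -0.014]
force: [1.6, -0.2, -0.1]
grip_width: -0.004
```

{"fn": "jog_arm", "kwargs": {
  "plan": "-0.0247 0.0256 0 0 0 0 0;-0.0247 0.0256 0 0 0 0 0;-0.0247 0.0256 0 0 0 0 0;-0.0247 0.0256 0 0 0 0 0;-0.0247 0.0256 0 0 0 0 0;-0.0247 0.0256 0 0 0 0 0;-0.0247 0.0256 0 0 0 0 0;-0.0247 0.0256 0 0 0 0 0"
}}

```text
clock: 3.7
ee_pos: [0.4443, 0.111, 0.2536]
orientation: [-2.444, -1.969, -0.025]
force: [0.8, 0.0, 1.2]
grip_width: 0.002
```

{"fn": "jog_arm", "kwargs": {
  "plan": "-0.0247 0.0256 0 0 0 0 0;-0.0247 0.0256 0 0 0 0 0;-0.0247 0.0256 0 0 0 0 0;-0.0247 0.0256 0 0 0 0 0;-0.0247 0.0256 0 0 0 0 0;-0.0247 0.0256 0 0 0 0 0;-0.02 0.02 0 0 0 0 0;0 0 0 0 0 0 0"
}}

```text
clock: 4.37
ee_pos: [0.5901, -0.1086, 0.2546]
orientation: [2.422, 1.99, 0.032]
force: [0.5, 0.1, -0.3]
grip_width: 0.002
```

```bash
cat >> h.py <<'E'
def err(p,yaw):
    s=arm.read_state(); Rc=R.from_rotvec(s['orientation']); y=np.radians(yaw)
    x=np.array([np.cos(y),np.sin(y),0]); z=np.array([0,0,-1.]); Rt=R.from_matrix(np.c_[x,np.cross(z,x),z])
    print('t',round(s['clock'],2),'pos',np.round(s['ee_pos'],4),'F',np.round(s['force'],1),'grip',round(s['grip_width'],3))
    print('shift',np.round(Rc.inv().apply(np.array(p)-s['ee_pos']),4),'turn',np.round((Rc.inv()*Rt).as_rotvec(),4))
    return s,Rc
E
python3 -c "
from h import *
err([.561,-.132,.12],75.8)"
```

```text
t 4.37 pos [ 0.5901 -0.1086  0.2546] F [ 0.5  0.1 -0.3] grip 0.002
shift [-0.0301 -0.0266  0.1338] turn [ 0.0184 -0.0117  0.0527]
```

{"fn": "jog_arm", "kwargs": {
  "plan": "0 0 0 0.0184 -0.0117 0.0527 0;-0.0101 -0.0082 0.033 0 0 0 0;-0.0101 -0.0082 0.033 0 0 0 0;-0.0101 -0.0082 0.033 0 0 0 0;0 0 0.033 0 0 0 0;0 0 0 0 0 0 0"
}}

```text
clock: 4.87
ee_pos: [0.5632, -0.136, 0.1223]
orientation: [2.459, 1.938, 0.01]
force: [-0.4, 0.5, -1.0]
grip_width: 0.001
```

```bash
python3 - <<'E'
from h import *
err([.561,-.132,.08],75.8)
a=shot('top','t2');b=shot('side','s2')
for c,im in(('top',a),('side',b)):
    for r in models.tip_of('start_button_top',c)[:2]: print(c,r['conf'],np.round(r['pixel']),onplane(im,r['pixel'],.05))
    print(proj(im,[.561,-.132,.05]))
A=cv2.resize(a['color'][130:240,360:520],None,fx=2.5,fy=2.5,interpolation=2);B=cv2.resize(b['color'][190:350,300:440],(350,400),interpolation=2)
A=cv2.copyMakeBorder(A,0,400-A.shape[0],0,0,0);cv2.imwrite('pics/c2.png',np.hstack([A,B]))
E
```

```text
t 4.87 pos [ 0.5632 -0.136   0.1223] F [-0.4  0.5 -1. ] grip 0.001
shift [ 0.0034 -0.0036  0.0422] turn [0.0123 0.0013 0.012 ]
[392.06729845 172.74591575]
side 0.57 [359. 234.] [ 0.57398104 -0.11920021  0.05      ]
[357.02785169 238.44685043]
```

View pics/c2.png

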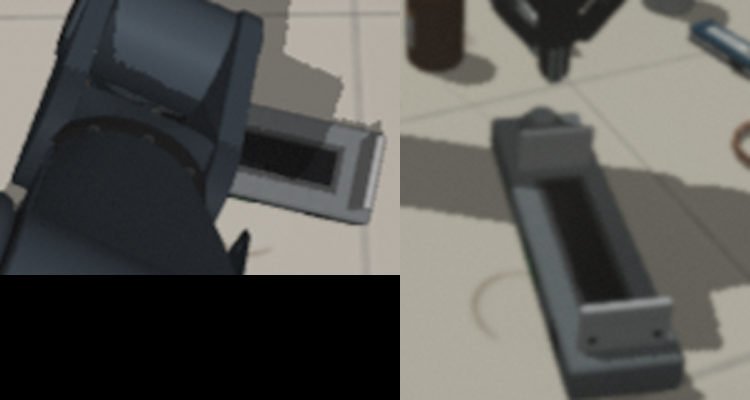

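Side crop: the closed fingers are directly above the button, which is partly hidden behind the near cheek at about (545,115) in the crop. Descending in small steps.

{"fn": "jog_arm", "kwargs": {
  "plan": "0.0034 -0.0036 0.015 0.0123 0.0013 0.012 0;0 0 0.015 0 0 0 0;0 0 0.005 0 0 0 0;0 0 0.004 0 0 0 0;0 0 0 0 0 0 0"
}}

```text
clock: 5.48
ee_pos: [0.5735, -0.1341, 0.0972]
orientation: [2.454, 1.914, 0.025]
force: [-0.0, 0.6, -0.1]
grip_width: 0.004
```

{"fn": "jog_arm", "kwargs": {
  "plan": "0 0 0.004 0 0 0 0;0 0 0.003 0 0 0 0;0 0 0 0 0 0 0"
}}

```text
clock: 5.73
ee_pos: [0.575, -0.1342, 0.0912]
orientation: [2.451, 1.913, 0.027]
force: [-0.4, -0.4, -0.6]
grip_width: -0.002
```

```bash
python3 -c "
from h import *
s,_=err([.561,-.132,.09],75.8);print(s['joints'],s['qvel'])"
```

```text
t 5.73 pos [ 0.575  -0.1342  0.0912] F [-0.4 -0.4 -0.6] grip -0.002
shift [-0.0013 -0.0141  0.0007] turn [0.036  0.0061 0.0025]
[-4.18405602e-01  6.96293257e-01  1.66989102e+00  1.56198624e-04
  7.38849800e-01 -1.73211776e-01] [ 0.0007812  -0.00934597 -0.00196502 -0.00202704  0.00381527  0.00069033]
```

{"fn": "jog_arm", "kwargs": {
  "plan": "-0.0013 -0.0141 0 0.036 0.006 0.0025 0;0 0 0 0 0 0 0"
}}

```text
clock: 5.9
ee_pos: [0.5609, -0.1319, 0.0909]
orientation: [-2.479, -1.93, 0.001]
force: [-1.1, 0.4, -0.3]
grip_width: -0.004
```

```bash
python3 -c "
from h import *
s,_=err([.561,-.132,.085],75.8)"
```

```text
t 5.9 pos [ 0.5609 -0.1319  0.0909] F [-1.1  0.4 -0.3] grip -0.004
shift [-0.      0.0001  0.0059] turn [-0.0005  0.      0.0001]
```

{"fn": "jog_arm", "kwargs": {
  "plan": "0 0 0.004 0 0 0 0;0 0 0 0 0 0 0;0 0 0.004 0 0 0 0;0 0 0 0 0 0 0"
}}

```text
clock: 6.23
ee_pos: [0.5629, -0.1328, 0.0831]
orientation: [2.476, 1.927, 0.004]
force: [-2.0, 0.4, 2.7]
grip_width: -0.0
```

```bash
python3 -c "
from h import *
s,_=err([.561,-.132,.078],75.8)"
```

```text
t 6.23 pos [ 0.5629 -0.1328  0.0831] F [-2.   0.4  2.7] grip -0.0
shift [ 0.0003 -0.0021  0.0051] turn [ 0.005   0.0009 -0.0003]
```

{"fn": "jog_arm", "kwargs": {
  "plan": "0 -0.002 0.003 0.005 0 0 0;0 0 0.003 0 0 0 0;0 0 0 0 0 0 0"
}}

```text
clock: 6.48
ee_pos: [0.5625, -0.1328, 0.0783]
orientation: [2.476, 1.928, 0.001]
force: [-1.4, 0.9, 5.2]
grip_width: 0.004
```

{"fn": "jog_arm", "kwargs": {
  "plan": "0 0 0.003 0 0 0 0;0 0 0.002 0 0 0 0;0 0 0.001 0 0 0 0;0 0 0 0 0 0 0"
}}

```text
clock: 6.82
ee_pos: [0.5624, -0.1327, 0.0791]
orientation: [2.474, 1.928, 0.001]
force: [-0.0, 0.8, 4.0]
grip_width: -0.001
```

{"fn": "jog_arm", "kwargs": {
  "plan": "0 0 0.008 0 0 0 0;0 0 0.008 0 0 0 0"
}}

```text
clock: 6.98
ee_pos: [0.5632, -0.133, 0.0766]
orientation: [2.47, 1.928, 0.002]
force: [-18.4, 6.7, 81.7]
grip_width: -0.001
```

{"fn": "jog_arm", "kwargs": {
  "plan": "0 0 0.001 0 0 0 0"
}}

```text
clock: 7.07
ee_pos: [0.5632, -0.1329, 0.0802]
orientation: [2.468, 1.928, 0.002]
force: [-2.2, 0.4, 2.6]
grip_width: 0.0
```

{"fn": "jog_arm", "kwargs": {
  "plan": "0 0 0.004 0 0 0 0;0 0 0.0035 0 0 0 0;0 0 0.003 0 0 0 0"
}}

```text
clock: 7.32
ee_pos: [0.5637, -0.133, 0.0776]
orientation: [2.463, 1.926, 0.005]
force: [-6.5, 2.0, 31.5]
grip_width: 0.002
```

{"fn": "jog_arm", "kwargs": {
  "plan": "0 0 0.003 0 0 0 0"
}}

```text
clock: 7.4
ee_pos: [0.5637, -0.133, 0.0777]
orientation: [2.462, 1.927, 0.005]
force: [-6.5, 2.4, 26.3]
grip_width: 0.002
```

{"fn": "jog_arm", "kwargs": {
  "plan": "0 0 0.003 0 0 0 0"
}}

```text
clock: 7.48
ee_pos: [0.5637, -0.133, 0.0777]
orientation: [2.461, 1.927, 0.006]
force: [-5.3, 1.5, 23.6]
grip_width: -0.0
```

Contact began at about z = 0.0835 and met a hard stop at about 0.0777. That is 6 mm of travel, roughly 5 N just before the stop. Now releasing and rising.

{"fn": "jog_arm", "kwargs": {
  "plan": "0 0 -0.01 0 0 0 0;0 0 -0.02 0 0 0 0;0 0 -0.036 0 0 0 0;0 0 -0.036 0 0 0 0;0 0 -0.036 0 0 0 0;0 0 -0.03 0 0 0 0.0854;0 0 0 0 0 0 0.0854"
}}

```text
clock: 8.07
ee_pos: [0.5603, -0.1307, 0.2495]
orientation: [2.466, 1.931, -0.0]
force: [2.5, -0.2, 0.2]
grip_width: 0.27
```

```bash
python3 -c "
from h import *
s,_=err([.517,.3415,.25],86.9)"
```

```text
t 8.07 pos [ 0.5603 -0.1307  0.2495] F [ 2.5 -0.2  0.2] grip 0.27
shift [ 0.448  -0.1552 -0.0045] turn [ 0.0071  0.0069 -0.1881]
```

{"fn": "jog_arm", "kwargs": {
  "plan": "0 0 0 0.0071 0.0069 -0.094 0.0854;0 0 0 0 0 -0.094 0.0854;0.0335 -0.0049 0 0 0 0 0.0854;0.0335 -0.0049 0 0 0 0 0.0854;0.0335 -0.0049 0 0 0 0 0.0854;0.0335 -0.0049 0 0 0 0 0.0854;0.0335 -0.0049 0 0 0 0 0.0854;0.0335 -0.0049 0 0 0 0 0.0854"
}}

```text
clock: 8.73
ee_pos: [0.5411, 0.0702, 0.244]
orientation: [2.283, 2.154, -0.004]
force: [0.6, 0.6, 0.2]
grip_width: 1.0
```

{"fn": "jog_arm", "kwargs": {
  "plan": "0.0335 -0.0049 0 0 0 0 0.0854;0.0335 -0.0049 0 0 0 0 0.0854;0.0335 -0.0049 0 0 0 0 0.0854;0.0335 -0.0049 0 0 0 0 0.0854;0.0335 -0.0049 0 0 0 0 0.0854;0.0335 -0.0049 0 0 0 0 0.0854;0.0335 -0.0049 0 0 0 0 0.0854;0 0 0 0 0 0 0.0854"
}}

```text
clock: 9.4
ee_pos: [0.5124, 0.3227, 0.2318]
orientation: [-2.275, -2.156, 0.022]
force: [1.2, -0.4, 0.7]
grip_width: 1.003
```

```bash
python3 - <<'E'
from h import *
s,_=err([.517,.3415,.12],86.9)
b=shot('side','s3')
for r in models.tip_of('trap_center','side')[:3]: print(r['conf'],np.round(r['pixel']),onplane(b,r['pixel'],.017))
print(proj(b,[.517,.3415,.017]),proj(b,[.561,-.132,.06]))
cv2.imwrite('pics/c3.png',cv2.resize(b['color'][60:260,180:400],(660,600),interpolation=2))
E
```

```text
t 9.4 pos [0.5124 0.3227 0.2318] F [ 1.2 -0.4  0.7] grip 1.003
shift [0.0197 0.0053 0.1116] turn [-0.015   0.0056  0.0007]
0.53 [281. 177.] [0.50917043 0.31165195 0.017     ]
[280.81649214 172.43805892] [357.26602167 235.06372775]
```

View pics/c3.png

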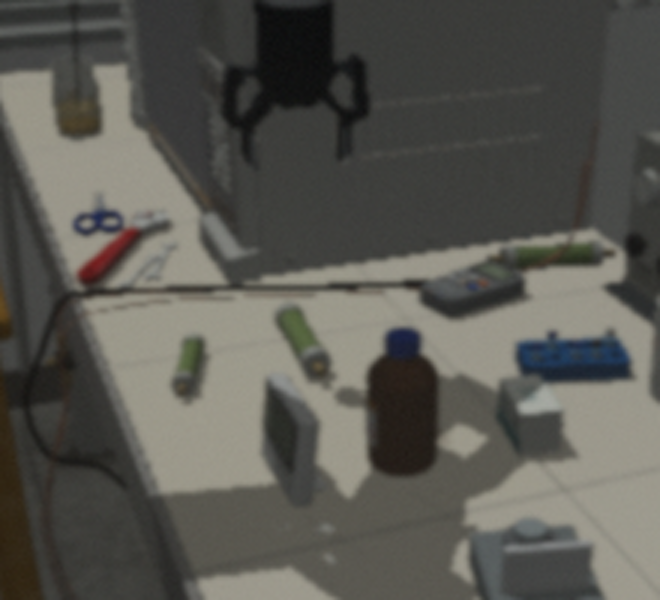

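Side crop: the larger cartridge's barrel centre is at about (281,173) in full-image pixels. My estimate projects to (281,172), so they agree. The open gripper is above it and the bystanders are unmoved.

{"fn": "jog_arm", "kwargs": {
  "plan": "0.0197 0.0053 0 -0.015 0.0056 0 0.0854;0 -0.002 0.037 0.003 0 0 0.0854;0 -0.002 0.037 0.003 0 0 0.0854;0 -0.002 0.037 0.003 0 0 0.0854;0 0 0 0 0 0 0.0854"
}}

```text
clock: 9.92
ee_pos: [0.5163, 0.3319, 0.1171]
orientation: [-2.288, -2.153, 0.012]
force: [-2.3, -0.3, -0.6]
grip_width: 1.004
```

```bash
python3 - <<'E'
from h import *
s,_=err([.517,.3415,.06],86.9)
b=shot('side','s4'); cv2.imwrite('pics/c4.png',cv2.resize(b['color'][130:210,230:340],(660,480),interpolation=2))
E
```

```text
t 9.92 pos [0.5163 0.3319 0.1171] F [-2.3 -0.3 -0.6] grip 1.004
shift [0.01   0.0004 0.057 ] turn [-0.0051  0.0053 -0.0064]
```

View pics/c4.png

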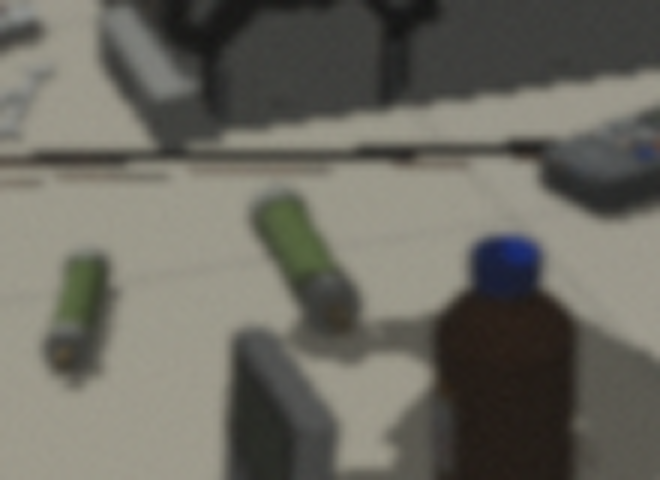

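The fingers straddle the cartridge (crop (210,90) and (395,90), barrel at (300,245)). Descending.

{"fn": "jog_arm", "kwargs": {
  "plan": "0.01 0 0.018 -0.005 0.005 -0.006 0.0854;0 0 0.019 0 0 0 0.0854;0 0 0.02 0 0 0 0.0854;0 0 0 0 0 0 0.0854"
}}

```text
clock: 10.3
ee_pos: [0.5269, 0.3403, 0.0701]
orientation: [2.281, 2.148, 0.026]
force: [-1.3, 0.6, 0.0]
grip_width: 0.998
```

```bash
python3 -c "
from h import *
s,_=err([.517,.3415,.028],86.9)"
```

```text
t 10.3 pos [0.5269 0.3403 0.0701] F [-1.3  0.6  0. ] grip 0.998
shift [ 0.0003 -0.0107  0.0419] turn [ 0.0172 -0.0065 -0.0062]
```

{"fn": "jog_arm", "kwargs": {
  "plan": "0 -0.0107 0 0.0172 -0.0065 -0.006 0.0854;0 -0.002 0.014 0.003 0 0 0.0854;0 -0.002 0.014 0.003 0 0 0.0854;0 -0.001 0.01 0.002 0 0 0.0854;0 0 0 0 0 0 0.0854"
}}

```text
clock: 10.72
ee_pos: [0.516, 0.3414, 0.038]
orientation: [-2.282, -2.157, -0.009]
force: [-0.3, 0.1, -0.1]
grip_width: 0.998
```

```bash
python3 -c "
from h import *
s,_=err([.517,.3415,.028],86.9)"
```

```text
t 10.72 pos [0.516  0.3414 0.038 ] F [-0.3  0.1 -0.1] grip 0.998
shift [0.0001 0.0009 0.01  ] turn [ 0.0028 -0.0054 -0.0023]
```

{"fn": "jog_arm", "kwargs": {
  "plan": "0 0.001 0.006 0.003 -0.005 -0.002 0.0854;0 0 0.004 0 0 0 0.0854;0 0 0 0 0 0 0.06;0 0 0 0 0 0 0.045;0 0 0 0 0 0 0.02;0 0 0 0 0 0 0.01;0 0 0 0 0 0 0;0 0 0 0 0 0 0",
  "force": 50
}}

```text
clock: 11.38
ee_pos: [0.5171, 0.3419, 0.0272]
orientation: [-2.28, -2.161, 0.001]
force: [0.3, -0.2, -2.8]
grip_width: 0.332
```

{"fn": "jog_arm", "kwargs": {
  "plan": "0 0 0 0 0 0 0;0 0 0 0 0 0 0;0 0 0 0 0 0 0;0 0 0 0 0 0 0"
}}

```text
clock: 11.72
ee_pos: [0.5169, 0.3418, 0.0271]
orientation: [-2.28, -2.161, 0.002]
force: [-0.2, 0.2, -1.1]
grip_width: 0.332
```

```bash
python3 -c "
from h import *
s,_=err([.517,.3415,.028],86.9)"
```

```text
t 11.72 pos [0.5169 0.3418 0.0271] F [-0.2  0.2 -1.1] grip 0.332
shift [-0.0003  0.0001 -0.0009] turn [-0.0012  0.0003  0.0005]
```

{"fn": "jog_arm", "kwargs": {
  "plan": "0 0 -0.01 0 0 0 0;0 0 -0.025 0 0 0 0;0 0 -0.036 0 0 0 0;0 0 -0.036 0 0 0 0;0 0 -0.036 0 0 0 0;0 0 -0.036 0 0 0 0;0 0 -0.03 0 0 0 0;0 0 0 0 0 0 0",
  "force": 60
}}

```text
clock: 12.38
ee_pos: [0.5144, 0.3403, 0.244]
orientation: [-2.277, -2.158, 0.02]
force: [1.3, -0.2, -1.2]
grip_width: 0.329
```

```bash
python3 - <<'E'
from h import *
s,Rc=err([.5214,-.2892,.25],75.8)
a=shot('top','t5');b=shot('side','s5')
p=s['ee_pos']+Rc.apply([0,0,.010])
for c,im in(('top',a),('side',b)):
    print(c,proj(im,p))
A=cv2.resize(a['color'][120:280,120:320],(500,400),interpolation=2);B=cv2.resize(b['color'][60:260,200:360],(320,400),interpolation=2)
cv2.imwrite('pics/c5.png',np.hstack([A[:,:470],B]))
E
```

```text
t 12.38 pos [0.5144 0.3403 0.244 ] F [ 1.3 -0.2 -1.2] grip 0.329
shift [-0.6282  0.0408 -0.0027] turn [-0.0113  0.0071  0.194 ]
top [168.17412921 186.90209442]
side [277.48041913 109.24186533]
```

View pics/c5.png

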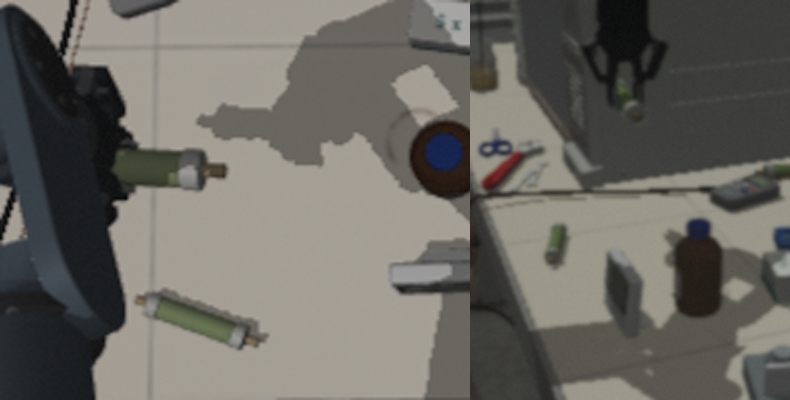

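Top and side crops: the cartridge is held level across the barrel, with the small one still on the bench. Carrying it over.

{"fn": "jog_arm", "kwargs": {
  "plan": "0 0 0 -0.011 0.007 0.06 0;0 0 0 0 0 0.067 0;0 0 0 0 0 0.067 0;-0.02 0.005 -0.001 0 0 0 0;-0.032 0.0085 -0.001 0 0 0 0;-0.032 0.0085 -0.001 0 0 0 0;-0.032 0.0085 -0.001 0 0 0 0;-0.032 0.0085 -0.001 0 0 0 0"
}}

```text
clock: 13.15
ee_pos: [0.4974, 0.1832, 0.2246]
orientation: [-2.462, -1.918, 0.071]
force: [0.5, -1.2, -2.7]
grip_width: 0.327
```

{"fn": "jog_arm", "kwargs": {
  "plan": "-0.032 0.0085 -0.001 0 0 0 0;-0.032 0.0085 -0.001 0 0 0 0;-0.032 0.0085 -0.001 0 0 0 0;-0.032 0.0085 -0.001 0 0 0 0;-0.032 0.0085 -0.001 0 0 0 0;-0.032 0.0085 -0.001 0 0 0 0;-0.032 0.0085 -0.001 0 0 0 0;-0.032 0.0085 -0.001 0 0 0 0"
}}

```text
clock: 13.82
ee_pos: [0.4833, -0.0917, 0.2165]
orientation: [-2.431, -1.898, 0.12]
force: [0.7, 0.1, -2.1]
grip_width: 0.327
```

```bash
python3 -c "
from h import *
s,_=err([.5214,-.2892,.25],75.8)
im=optics.get_image('top')
p=onplane(im,(210,188.4),.234);d=p[:2]-[.5144,.3403];a=np.radians(86.9);print(p,d@[np.cos(a),np.sin(a)],d@[np.sin(a),-np.cos(a)])"
```

```text
t 13.82 pos [ 0.4833 -0.0917  0.2165] F [ 0.7  0.1 -2.1] grip 0.327
shift [-0.1834  0.0817 -0.036 ] turn [-0.0908  0.0278  0.0029]
[0.51041162 0.25668625 0.234     ] -0.08370708712634273 0.0005391870343310805
```

{"fn": "jog_arm", "kwargs": {
  "plan": "0 0 0 -0.0908 0.0278 0.003 0;0 0 -0.016 0 0 0 0;0 0 -0.016 0 0 0 0;0 0 0 0 0 0 0"
}}

```text
clock: 14.2
ee_pos: [0.4772, -0.1003, 0.239]
orientation: [-2.482, -1.906, 0.017]
force: [0.7, 0.2, -2.4]
grip_width: 0.325
```

```bash
python3 -c "
from h import *
s,_=err([.5214,-.2892,.25],75.8)"
```

```text
t 14.2 pos [ 0.4772 -0.1003  0.239 ] F [ 0.7  0.2 -2.4] grip 0.325
shift [-0.1711  0.0913 -0.0124] turn [-0.0166  0.0009 -0.0131]
```

{"fn": "jog_arm", "kwargs": {
  "plan": "0 0 -0.006 -0.0166 0.001 -0.013 0;-0.024 0.013 -0.001 0 0 0 0;-0.024 0.013 -0.001 0 0 0 0;-0.024 0.013 -0.001 0 0 0 0;-0.024 0.013 -0.001 0 0 0 0;-0.024 0.013 -0.001 0 0 0 0;-0.024 0.013 -0.001 0 0 0 0;0 0 0 0 0 0 0"
}}

```text
clock: 14.87
ee_pos: [0.5125, -0.2563, 0.2368]
orientation: [-2.448, -1.934, 0.01]
force: [0.5, -0.7, -2.8]
grip_width: 0.328
```

```bash
python3 -c "
from h import *
s,_=err([.5214,-.2892,.25],75.8)"
```

```text
t 14.87 pos [ 0.5125 -0.2563  0.2368] F [ 0.5 -0.7 -2.8] grip 0.328
shift [-0.0299  0.016  -0.0138] turn [-0.0213 -0.0081  0.014 ]
```

{"fn": "jog_arm", "kwargs": {
  "plan": "-0.015 0.008 0 -0.021 -0.008 0.014 0;-0.015 0.008 0 0 0 0 0;0 0 0.025 0 0 0 0;0 0 0.025 0 0 0 0;0 0 0.02 0 0 0 0;0 0 0 0 0 0 0"
}}

```text
clock: 15.37
ee_pos: [0.5202, -0.2902, 0.1578]
orientation: [-2.477, -1.93, 0.0]
force: [-0.2, 1.5, -4.1]
grip_width: 0.329
```

```bash
python3 -c "
from h import *
s,_=err([.5214,-.2892,.15],75.8)"
```

```text
t 15.37 pos [ 0.5202 -0.2902  0.1578] F [-0.2  1.5 -4.1] grip 0.329
shift [0.0012 0.0009 0.0078] turn [-0.0013 -0.0008  0.0011]
```

```bash
python3 - <<'E'
from h import *
a=shot('top','t6');b=shot('side','s6')
s,Rc=err([.5214,-.2892,.077],75.8)
ax=Rc.apply([1,0,0]); c=s['ee_pos']+Rc.apply([0,0,.0101])
for nm,im in(('top',a),('side',b)):
  for k in(-.084,.084): 
    q=proj(im,c+k*ax); print(nm,k,q); cv2.circle(im['color'],tuple(int(round(v)) for v in q),1,(0,0,255),-1)
  u=np.array([.2453,.9694,0]); v=np.array([.9694,-.2453,0]); w=np.array([.5214,-.2892,.04])
  for i,j in((1,1),(1,-1),(-1,1),(-1,-1)):
    q=proj(im,w+i*.086*u+j*.017*v); cv2.circle(im['color'],tuple(int(round(t)) for t in q),1,(0,255,255),-1)
A=cv2.resize(a['color'][130:240,370:540],None,fx=2.6,fy=2.6,interpolation=2);B=cv2.resize(b['color'][160:360,300:460],(352,440),interpolation=2)
A=cv2.copyMakeBorder(A,0,440-A.shape[0],0,0,0);cv2.imwrite('pics/c6.png',np.hstack([A,B]))
E
```

```text
t 15.47 pos [ 0.522  -0.2914  0.1612] F [ 0.2 -0.5 -2.4] grip 0.328
shift [ 0.0021 -0.0015  0.0842] turn [0.004  0.0017 0.0012]
top -0.084 [511.57252118 193.01005667]
top 0.084 [434.93533951 174.900136  ]
side -0.084 [391.31352723 272.44041015]
side 0.084 [368.48633123 221.49629279]
```

View pics/c6.png

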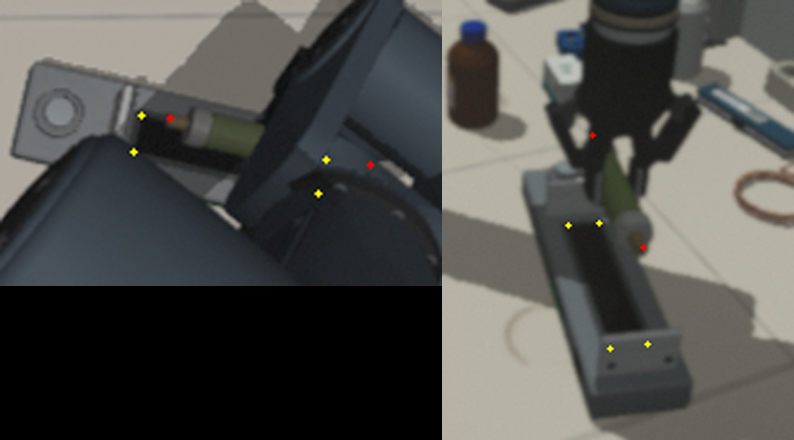

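The drawn window corners (yellow) and stub tips (red) match the picture: stub at crop (175,122), window edges on the dots. The button looks up. Lowering in stages.

{"fn": "jog_arm", "kwargs": {
  "plan": "0.002 -0.0015 0.015 0.004 0.0017 0.001 0;0 -0.002 0.015 0.003 0 0 0;0 -0.002 0.015 0.003 0 0 0;0 -0.001 0.012 0.003 0 0 0;0 0 0 0 0 0 0"
}}

```text
clock: 15.88
ee_pos: [0.5217, -0.2905, 0.1099]
orientation: [2.468, 1.928, -0.003]
force: [-0.3, 0.7, -2.7]
grip_width: 0.327
```

```bash
python3 -c "
from h import *
s,_=err([.5214,-.2892,.078],75.8)"
```

```text
t 15.88 pos [ 0.5217 -0.2905  0.1099] F [-0.3  0.7 -2.7] grip 0.327
shift [ 0.0015 -0.0008  0.0319] turn [0.0065 0.0076 0.0033]
```

{"fn": "jog_arm", "kwargs": {
  "plan": "0.0015 -0.001 0.008 0.0065 0.0076 0.003 0;0 -0.001 0.008 0.001 0 0 0;0 -0.001 0.006 0.001 0 0 0;0 0 0.004 0 0 0 0;0 0 0 0 0 0 0"
}}

```text
clock: 16.3
ee_pos: [0.5218, -0.2899, 0.0853]
orientation: [2.474, 1.928, 0.001]
force: [0.2, -0.2, -2.3]
grip_width: 0.325
```

```bash
python3 -c "
from h import *
s,_=err([.5214,-.2892,.078],75.8)"
```

```text
t 16.3 pos [ 0.5218 -0.2899  0.0853] F [ 0.2 -0.2 -2.3] grip 0.325
shift [ 0.0006 -0.0006  0.0073] turn [0.0047 0.0027 0.0009]
```

{"fn": "jog_arm", "kwargs": {
  "plan": "0.0005 -0.001 0.004 0.005 0.003 0 0;0 0 0.003 0 0 0 0;0 0 0 0 0 0 0;0 0 0 0 0 0 0;0 0 0 0 0 0 0"
}}

```text
clock: 16.72
ee_pos: [0.5213, -0.2896, 0.078]
orientation: [2.478, 1.931, 0.0]
force: [-0.1, 0.7, -2.5]
grip_width: 0.326
```

```bash
python3 - <<'E'
from h import *
a=shot('top','t7');b=shot('side','s7')
s,Rc=err([.5214,-.2892,.077],75.8);print(s['qvel'].round(4))
ax=Rc.apply([1,0,0]); c=s['ee_pos']+Rc.apply([0,0,.0101])
A=cv2.resize(a['color'][130:240,370:540],None,fx=2.6,fy=2.6,interpolation=2)
for k in(-.084,.084):
  for im,nm in((b,'s'),(a,'t')): print(nm,proj(im,c+k*ax))
B=cv2.resize(b['color'][160:360,300:460],(352,440),interpolation=2)
A=cv2.copyMakeBorder(A,0,440-A.shape[0],0,0,0);cv2.imwrite('pics/c7.png',np.hstack([A,B]))
for n in('hygrometer','reagent_bottle','septa_carton'):
  for r in models.tip_of(n,'side')[:1]: print(n,np.round(onplane(b,r['pixel'],0),3))
E
```

```text
t 16.82 pos [ 0.5214 -0.2896  0.078 ] F [ 0.7  0.1 -3. ] grip 0.329
shift [ 0.0004 -0.0001  0.001 ] turn [ 0.0005 -0.      0.0008]
[-0.001  -0.0026 -0.0004  0.0011  0.001   0.0017]
s [386.08120516 306.00633574]
t [496.91751768 196.37423932]
s [365.19149766 252.16516189]
t [426.0394245  179.53857356]
hygrometer [0.426 0.062 0.   ]
reagent_bottle [0.542 0.11  0.   ]
septa_carton [0.657 0.081 0.   ]
```

View pics/c7.png

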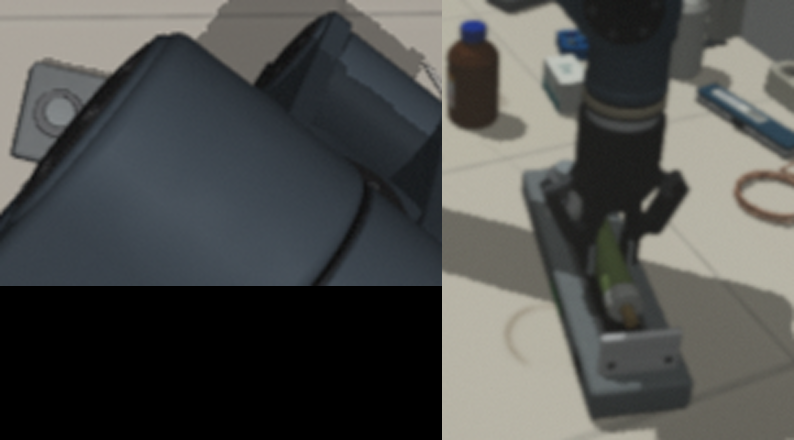

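The near stub tip is at about (385.5,304.5), against a predicted (386,306). The wrist force shows only the cartridge's weight, the button is up and the arm is still. Handing in.

```bash
python3 -c "
from h import *
print(workorder.close_job())"
```

```text
the job is handed in; nothing more can be done
None
```

I pressed the start button and released it. I then picked up the larger cartridge, carried it over the row, and handed the job in at about 17 s with it still held over the scan window. No verdict was reported, so success is judged only from the checks below.

**Last checks**
- **Position:** the gripper was within about 0.5 mm and 0.001 rad of the target pose. That puts the cartridge's underside about 11 mm above the window.
- **Held and clear:** the fingers were closed on about 28 mm of the 30 mm barrel. The wrist force was about 2.5–3 N, which is just the cartridge's weight, so it was touching nothing else.
- **Camera agreement:** in the side picture the near stub tip was within about 2 pixels of where it should appear.
- **Bystanders:** the hygrometer, bottle and carton were found within about 15 mm of their first positions, which is roughly how far off the detector is.

**Points less certain**
- **Button travel:** I could not read it directly. The fingers met the button at about z = 0.0835 m and a hard stop at about 0.0777 m, which matches the 6 mm travel. It looked up in the later pictures.
- **Button force:** my first full push peaked at 82 N at the wrist, with the fingertips, before I eased off. That is under the 120 N wrist limit, but over the 40 N limit on the arm and gripper body if that also counts the fingers. I repeated the push at about 25–30 N.
- **Tilt while carrying:** the tool tilted up to about 0.09 rad on the way over. I corrected this before lowering the cartridge.

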